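# Re-pin the drying box's vent stay wide open

### The arm

A 6-joint arm with a two-finger parallel gripper is mounted at the origin on a cart in front of the work surface, level with it; the furniture and walls round the work are solid. World frame = base frame: x ahead of the robot, y to its left, z up, the work surface at z = 0. Lengths are in m, angles in rad, forces in N, time in s.
With the tool pointing down it reaches from about 0.275 to 0.875 m from the base axis. Payload 12.5 kg.
Tool frame: the origin (TCP) lies midway between the tips of the shut fingers; the grasp point (between the pads) lies 19 mm behind it (r.hold_point_z is the distance from the TCP to the grasp point, in m); x points along the fingers, z is the direction in which the jaws open and shut, and the axes are right-handed (so a half turn about x gives the same grasp; the last joint's range is limited). The gripper opens to 85 mm and grips with 20 to 120 N. Pads are 22 mm wide; open, the fingers measure 114 mm over their backs; the gripper's body (76 mm by 85 mm) begins 54 mm behind the grasp point. The pads swing forward as they close: fully open they stand 13 mm farther back than shut.
Start: joints at [-1.297, 0.351, 1.652, -0, 1.139, -0.085], TCP at [0.193, -0.515, 0.231] pointing down, gripper open.
Joint ranges: [-2.75, 2.75], [-0.79, 2.1], [0.01, 2.65], [-1.57, 4.71], [0.07, 3.14], [-2.87, 2.87]. Speed limits (rad/s): [2.22, 2.22, 2.79, 3.14, 3.14, 3.14].

### API

Orientations are given as a rotation vector (axis times angle).
In Python, from cell import readout, read_camera, r gives the robot as it stands.
- The arm moves only by the shell command python3 -m pendant 'ROWS' [OPENING] [FORCE]. ROWS is JSON, a list that holds one entry, the list of rows, each a list of 4 numbers: the shift along the tool's x, y, z in m, then the turn about the tool's x in rad. A call has 1 to 8 rows; each row is the pose to reach, as a shift and turn from the pose measured when the call began, along the tool's axes at that moment; what a row does not reach only later rows make up. A row lasts 1/10 s, in which the tool goes at most 50 mm and 8.59 degrees, less where a joint would pass 70% of its speed; a pose out of reach is approached as far as the arm can. A call with a gripper value outside its range is refused whole. OPENING is the opening, from 0 (shut) to 1 (fully open), set as the call begins (- or left out, the last holds). The fingers move at their own pace and stop on an object; FORCE is the grip in N (left out, the last holds). Time passes only in rows, so rows that repeat a pose let the fingers close. It gives the time, the measured TCP pose, the force and the opening at its end, in the units of the state.
- readout.sense(): the state, without advancing time (a new reading comes with each control period).
- read_camera(name): name is "scene" or "top" or "wrist"; returns a dict with "image" (480x640x3 uint8, red, green, blue), "mtx" (3x3 intrinsics, pixels), "k1" (the pictures are not rectified: a ray, as slopes to the right and down, at radius r is drawn at 1 + k1 r^2 times it, then the intrinsics apply), "R" (3x3) and "t" (3): a world point X has camera coordinates R X + t. Camera axes: x right, y down, z forward; pixel columns grow to the right and rows downward; lengths in m; the calibration is good to about 2 mm. A picture is of the moment at which its call begins. There is no depth.
- r.sign_off(): hands the job in, once; it reports no verdict.
The state is a dict: "clock": time; "joint_positions": joint angles; "qvel": joint speeds; "effort": joint torques, N m; "position": TCP position; "tool_rot": TCP orientation; "contact_force": force on the tool from outside, world axes, zero at the start; "torque": the same for the moment, N m; "width": finger opening in m.
Only numpy, scipy, OpenCV 4.12 (cv2) and the standard library are available. Lean on these libraries where they do the work, as an engineer would, in place of code of your own. Each camera call takes 0.05 s, during which the arm holds its last target.

### The job

The vent door of the small grey drying box is shut, and the long slot of its stay bar sits over the pin on the roof. Lift the stay off the pin, draw the door open with it, and drop the round hole nearest the bar's tail over the pin so that the bar lies fully down and holds the door wide open. Feel for the hole with light pressure, never force the bar onto the pin, and leave the things standing around undisturbed.

Things in the scene. Friction and masses are not known exactly. Their poses are not given: they have to be found in the camera images.
- drying_box: Fixed grey sheet-metal box, 265 mm deep (x), 240 wide (y), 90 high, flat roof at z = 90. Origin on the bench under the middle of the pin foot; x points from the door face into the box (away from the robot), z up. Door face at x = -100 mm, back at +165, sides at y = -175 and +65.
- vent_door (a joint): Angle of the vent door in the box's front (212 mm wide, 78 high), rad: 0 shut, grows as its left edge swings out toward the robot about the upright hinge at its right edge; limit 1.2. A spring pulls it shut with 0.28 N m at 0 and 0.35 N m more per rad, so it swings shut unless held.
- door_hinge (a point): Point on the door's upright hinge line, at box frame (-100, -160, 104) mm.
- stay_pivot (a point): Where the stay bar is pivoted on the door's top edge, 160 mm from the hinge line; with the door shut at box frame (-100, 0, 104) mm. The bar swings sideways about the upright line and is lifted about the level line (across the bar) through this point.
- stay_bar: Aluminium bar, 22 mm wide, 5 thick. Origin at the stay pivot on its underside; x runs along it to the tail, z up. Along x: slot 35 x 10 mm centred at 100; round hole 10 mm across at 150; another at 195 (the tail hole, the one wanted); tail fin to hold, 208 to 256, 12 wide (y), z 0 to 28. Lying down, its underside is 14 mm above the roof; door shut, it points along the box's x.
- stay_lift (a joint): Tilt of the bar, rad: 0 lying fully down (level), grows as the tail is lifted; limit 0.7. Resting on the pin's tip the bar reads about 0.057 with the tail hole near the pin.
- stay_swing (a joint): Sideways angle of the bar about the upright line, relative to the door, rad: 0 with the bar square to the door, positive turns the tail to the box's +y.
- stay_tail (a point): Middle of the tail fin: 232 mm along the bar, 14 mm above its underside.
- tail_hole (a point): Centre of the tail hole, on the bar's underside, 195 mm along the bar.
- pin_foot: Slotted steel foot (70 x 30 mm, rails 7 high) fixed on the roof; origin on the roof at the slot's middle, axes as the box. Carries the upright 8 mm pin, tip 24.5 mm above the roof, edge barely rounded, on a rubber pad that gives 1 mm per 5 N of downward push. The pin is clamped up to 12 mm before or behind the origin on the foot's x line: this pose does not tell where, find it by feel.
- plaster_blank_3: Off-white plaster blank, 30 x 60 x 14 mm, on the box's roof: leave alone. Origin under its middle.
- cup_b: Stained white cup, 79 mm wide, 63 mm high, left of the box: leave alone. Origin under its middle.
- plaster_blank_1: Off-white plaster blank, 40 x 55 x 16 mm, left of the box: leave alone. Origin under its middle.
- steel_rib: Wood-coloured kidney-shaped rib, 52 x 100 x 9 mm, right of the box: leave alone. Origin under its middle.

How it is judged:
By the outcome, as a careful person would: the job done as asked, in the order asked, and still so for the second after the job is handed in, with the robot touching nothing.
It also fails if it takes over 67 s, if anything falls off the work surface, if the arm or the gripper's body presses on something with over 40 N, if the wrist force passes 120 N, or if a joint passes its speed limit or range.

## Working session

There is one attempt and no reset: what is moved stays moved. The work goes in short steps, Python scripts to look and compute and a shell command to move; the robot and the scene stay as the last step left them, time stands still between calls to the robot, and variables do not carry over. Pictures are saved under pics/ and viewed, and the job is handed in when it is done.

```bash
ls; mkdir -p pics; cat > h.py <<'E'
import numpy as np, cv2
from cell import readout, read_camera, r
from scipy.spatial.transform import Rotation as Ro
def snap(name,fn):
    c=read_camera(name); cv2.imwrite('pics/'+fn+'.png',c['image'][:,:,::-1]); 
    np.savez('pics/'+fn+'.npz',**{k:np.array(v) for k,v in c.items()}); return c
def load(fn): return dict(np.load('pics/'+fn+'.npz'))
def ray(c,u,v):
    K=c['mtx']; d=np.array([(u-K[0,2])/K[0,0],(v-K[1,2])/K[1,1]]); s=d.copy()
    for _ in range(30): s=d/(1+c['k1']*(s@s))
    D=c['R'].T@np.array([s[0],s[1],1]); o=-c['R'].T@c['t']; return o,D/np.linalg.norm(D)
def onz(c,u,v,z):
    o,d=ray(c,u,v); return o+d*(z-o[2])/d[2]
def tri(a,pa,b,pb):
    o1,d1=ray(a,*pa);o2,d2=ray(b,*pb)
    A=np.stack([d1,-d2],1); s=np.linalg.lstsq(A,o2-o1,rcond=None)[0]
    p,q=o1+s[0]*d1,o2+s[1]*d2; return (p+q)/2,np.linalg.norm(p-q)
def proj(c,X):
    p=c['R']@np.array(X)+c['t']; s=p[:2]/p[2]; s=s*(1+c['k1']*(s@s)); K=c['mtx']
    return np.array([K[0,0]*s[0]+K[0,2],K[1,1]*s[1]+K[1,2]])
def st():
    s=readout.sense(); print('t',round(s['clock'],2),'p',np.round(s['position'],4),'rv',np.round(s['tool_rot'],4),'F',np.round(s['contact_force'],1),'T',np.round(s['torque'],2),'w',round(s['width'],4)); return s
def totool(s,dw): return Ro.from_rotvec(s['tool_rot']).inv().apply(dw)
E
python3 - <<'E'
from h import *
s=st(); print(s); print(Ro.from_rotvec(s['tool_rot']).as_matrix().round(3), r.hold_point_z)
for n in ['scene','top','wrist']:
    c=snap(n,n+'0'); print(n,c['mtx'].round(1).tolist(),c['k1'],(-c['R'].T@c['t']).round(3))
E
```

```text
pics
t 0.0 p [ 0.193  -0.5147  0.2308] rv [ 0.9417  1.3588 -0.9405] F [0.6 0.5 0.4] T [ 0.01 -0.03 -0.01] w 0.0856
{'clock': 0.0, 'joint_positions': array([-1.29662817e+00,  3.51245747e-01,  1.65241454e+00, -7.93412696e-06,
        1.13912142e+00, -8.45912454e-02]), 'qvel': array([-0.00172798, -0.00021177,  0.00058107, -0.0006908 , -0.00046676,
        0.00067137]), 'effort': array([-6.10639436e-04, -5.06100261e+01, -2.91410351e+01, -6.54188784e-05,
        4.50476218e-03,  1.47789546e-06]), 'position': array([ 0.1930485 , -0.51465232,  0.23075685]), 'tool_rot': array([ 0.94173606,  1.35877874, -0.94049376]), 'contact_force': array([0.62701167, 0.48660768, 0.43475109]), 'torque': array([ 0.0076029 , -0.02825132, -0.00995446]), 'width': 0.08557851847917199}
[[-0.     0.936  0.351]
 [ 0.001  0.351 -0.936]
 [-1.     0.    -0.001]] 0.0187
scene [[601.3, 0.0, 322.9], [0.0, 601.3, 232.1], [0.0, 0.0, 1.0]] -0.01044783492023846 [-0.51   1.016  0.98 ]
top [[562.4, 0.0, 312.6], [0.0, 562.4, 230.2], [0.0, 0.0, 1.0]] -0.02438326844838496 [ 0.417 -0.036  1.366]
wrist [[380.4, 0.0, 315.4], [0.0, 380.4, 233.3], [0.0, 0.0, 1.0]] -0.015364042500139105 [ 0.254 -0.492  0.373]
```

View pics/scene0.png

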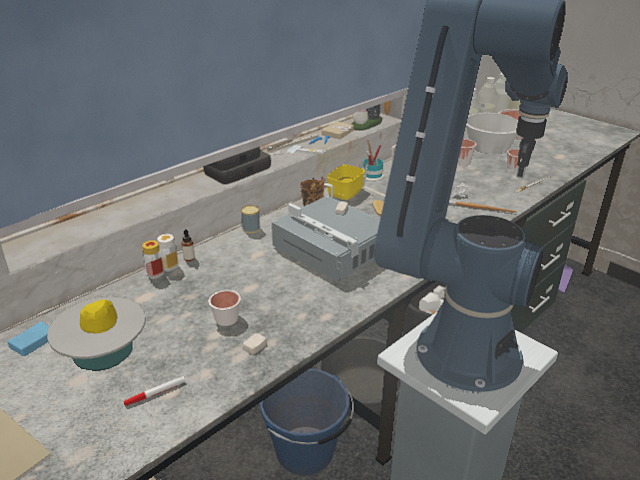

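View pics/top0.png

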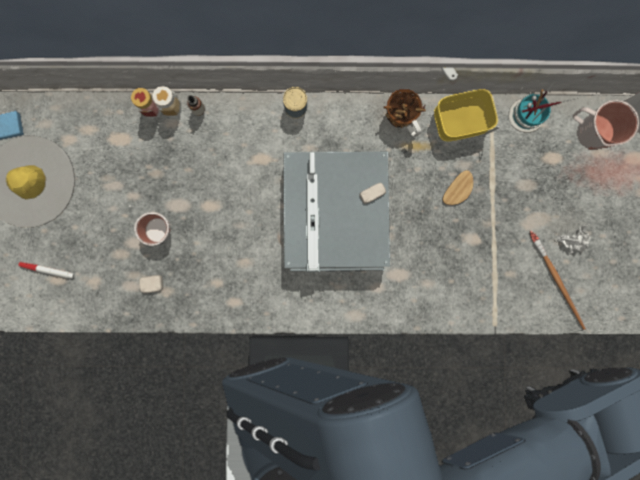

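View pics/wrist0.png

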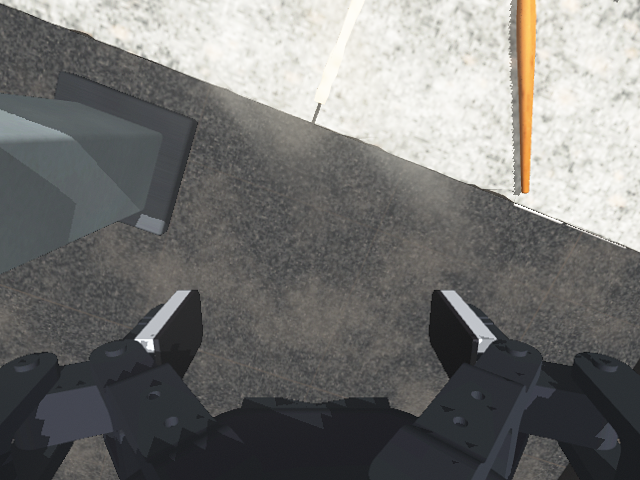

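```bash
python3 - <<'E'
import cv2
a=cv2.imread('pics/top0.png')[140:285,270:400]; cv2.imwrite('pics/topz.png',cv2.resize(a,None,fx=4,fy=4,interpolation=cv2.INTER_CUBIC))
a=cv2.imread('pics/scene0.png')[190:295,260:400]; cv2.imwrite('pics/scz.png',cv2.resize(a,None,fx=5,fy=5,interpolation=cv2.INTER_CUBIC))
E
```

```text
(no output)
```

View pics/topz.png

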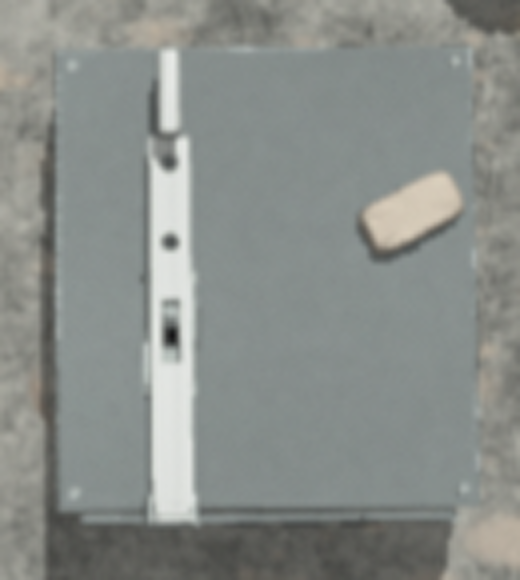

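View pics/scz.png

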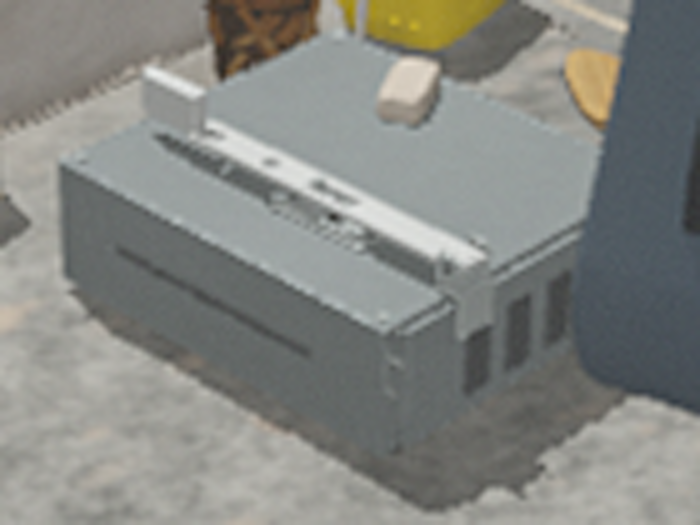

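```bash
python3 - <<'E'
from h import *
t=load('top0'); s=load('scene0')
T=lambda x,y:(270+(x+.5)/4-.5,140+(y+.5)/4-.5)
S=lambda x,y:(260+(x+.5)/5-.5,190+(y+.5)/5-.5)
# fin far-left top corner, near etc: triangulate
pairs={'fin far top(left corner)':(T(160,50),S(147,67)),'fin near-left top':(T(160,133),S(192,95)) ,'roof near-left':(T(57,512),S(392,330)),'roof far-left':(T(57,50),S(65,160))}
for k,(a,b) in pairs.items(): print(k,tri(t,a,s,b))
print('fin far mid',onz(t,*T(169,49),.132),'near mid',onz(t,*T(170,133),.132))
for n,p in dict(tailhole=(169,160),hole=(170,241)).items(): print(n,onz(t,*T(*p),.109))
print('slot',onz(t,*T(171,301),.109),onz(t,*T(171,361),.109)); print('bar near', onz(t,*T(173,520),.109), 'roof corners')
for p in [(57,512),(57,50),(470,48),(472,508)]: print(onz(t,*T(*p),.09))
E
```

```text
fin far top(left corner) (array([ 0.67405894, -0.03768934,  0.13085575]), np.float64(0.0009108991043082655))
fin near-left top (array([ 0.62955651, -0.03619061,  0.12952433]), np.float64(0.004071273716129529))
roof near-left (array([0.41730547, 0.01904154, 0.08969083]), np.float64(0.0020426014344232684))
roof far-left (array([0.68280895, 0.0214277 , 0.0870042 ]), np.float64(0.0011189471400783195))
fin far mid [ 0.67474972 -0.04237119  0.132     ] near mid [ 0.62765448 -0.04311402  0.132     ]
tailhole [ 0.61621567 -0.04274922  0.109     ]
hole [ 0.57029289 -0.04349557  0.109     ]
slot [ 0.53642972 -0.04419138  0.109     ] [ 0.50268948 -0.04432458  0.109     ]
bar near [ 0.41385864 -0.04579007  0.109     ] roof corners
[0.41806662 0.01970944 0.09      ]
[0.68260074 0.02168115 0.09      ]
[ 0.68513611 -0.21566645  0.09      ]
[ 0.42122062 -0.21541162  0.09      ]
```

```bash
cat >> h.py <<'E'
def goal(p,zang=None):
    """tool shift and turn to reach world TCP p with jaw axis at angle zang (mod pi)"""
    s=readout.sense(); R=Ro.from_rotvec(s['tool_rot']).as_matrix(); d=R.T@(np.array(p)-s['position'])
    z=R[:,2]; turn=0
    if zang is not None:
        dw=(zang-np.arctan2(z[1],z[0])+np.pi/2)%np.pi-np.pi/2; turn=-dw
    print('shift',d.round(4),'turn',round(turn,4)); return d,turn
E
python3 - <<'E'
from h import *
goal([0.60,-0.043,0.25],np.pi/2+.011)
E
```

```text
shift [-0.0188  0.5466 -0.2988] turn 0.3478
```

```bash
python3 -m pendant '[[[-0.02,0.04,-0.022,0.05],[-0.02,0.08,-0.044,0.1],[-0.02,0.12,-0.066,0.1],[-0.02,0.16,-0.088,0.13],[-0.02,0.2,-0.11,0.15],[-0.02,0.24,-0.132,0.18],[-0.02,0.28,-0.154,0.2],[-0.02,0.32,-0.176,0.22]]]' 1 20; python3 - <<'E'
from h import *
st(); goal([0.60,-0.043,0.25],np.pi/2+.011)
E
```

```text
clock: 0.95
position: [0.4318, -0.2359, 0.2511]
tool_rot: [1.107, 1.272, -1.107]
contact_force: [-0.2, -1.4, 0.3]
width: 0.0855
t 0.95 p [ 0.4318 -0.2359  0.2511] rv [ 1.1075  1.272  -1.1068] F [-0.2 -1.4  0.3] T [0.01 0.02 0.02] w 0.0855
shift [ 0.0012  0.1931 -0.168 ] turn 0.1269
```

```bash
python3 -m pendant '[[[0,0.04,-0.034,0.03],[0,0.08,-0.07,0.06],[0,0.12,-0.104,0.09],[0,0.16,-0.14,0.11],[0,0.193,-0.168,0.127],[0,0.193,-0.168,0.127],[0,0.193,-0.168,0.127]]]'; python3 - <<'E'
from h import *
st(); snap('wrist','w1'); snap('top','t1')
E
```

```text
clock: 1.65
position: [0.6001, -0.0419, 0.2505]
tool_rot: [1.2, 1.217, -1.2]
contact_force: [-0.8, -0.3, -0.0]
width: 0.0851
t 1.65 p [ 0.6001 -0.0419  0.2505] rv [ 1.1995  1.217  -1.2   ] F [-0.8 -0.3 -0. ] T [-0.03 -0.01 -0.04] w 0.0851
```

View pics/w1.png

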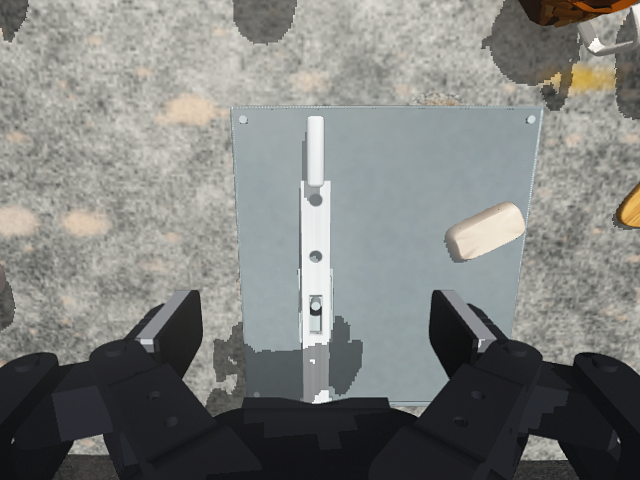

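```bash
python3 - <<'E'
import cv2
a=cv2.imread('pics/w1.png')[105:350,285:350]; cv2.imwrite('pics/w1z.png',cv2.resize(a[:125],None,fx=6,fy=6,interpolation=cv2.INTER_CUBIC)[:600]); 
cv2.imwrite('pics/w1y.png',cv2.resize(a[130:230],None,fx=6,fy=6,interpolation=cv2.INTER_CUBIC))
E
```

```text
(no output)
```

View pics/w1z.png

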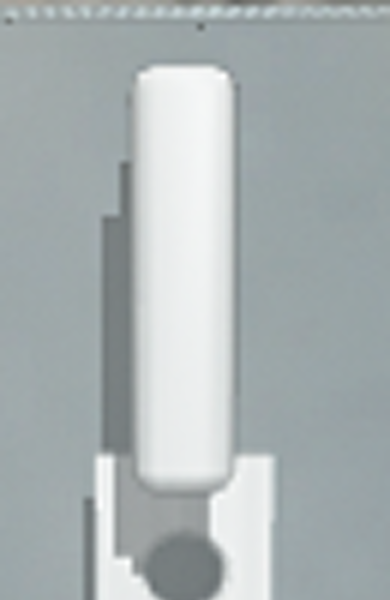

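View pics/w1y.png

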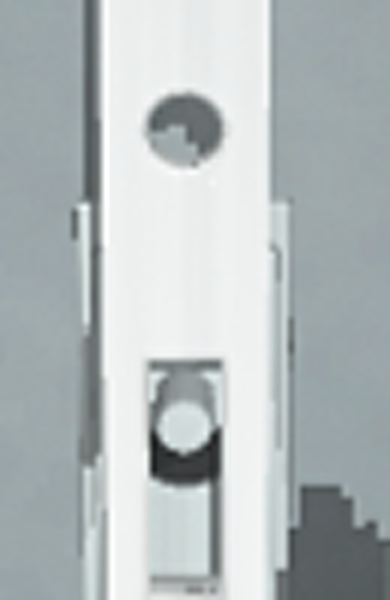

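```bash
python3 - <<'E'
from h import *
w=load('w1');t=load('t1');s=load('scene0')
Y=lambda x,y:(285+(x+.5)/6-.5,235+(y+.5)/6-.5)
Z=lambda x,y:(285+(x+.5)/6-.5,105+(y+.5)/6-.5)
P={}
for n,(p,z) in dict(pin=(Y(184,426),.1145),hole150=(Y(186,129),.109),slotfar=(Y(186,360),.109),slotnear=(Y(186,577),.109),tailhole=(Z(185,570),.109),finfar=(Z(184,66),.132),finnear=(Z(184,493),.132),rail_far_l=(Y(80,203),.097),rail_far_r=(Y(288,203),.097)).items(): print(n,onz(w,*p,z).round(4))
for p in [(232,108),(542,108)]: print('roof far',onz(w,*p,.09).round(4))
T=lambda x,y:(270+(x+.5)/4-.5,140+(y+.5)/4-.5)
print('fin far',tri(w,Z(184,66),t,T(169,49)),'fin near',tri(w,Z(184,493),t,T(170,133)))
print('fin far scene',tri(w,Z(135,70),s,(260+147/5-.4,190+67/5-.4)))
E
```

```text
pin [ 0.5306 -0.043   0.1145]
hole150 [ 0.5703 -0.0427  0.109 ]
slotfar [ 0.5377 -0.0432  0.109 ]
slotnear [ 0.5052 -0.0437  0.109 ]
tailhole [ 0.6151 -0.042   0.109 ]
finfar [ 0.6748 -0.041   0.132 ]
finnear [ 0.628  -0.0417  0.132 ]
rail_far_l [ 0.5554 -0.0284  0.097 ]
rail_far_r [ 0.5558 -0.057   0.097 ]
roof far [0.681  0.0221 0.09  ]
roof far [ 0.6848 -0.2133  0.09  ]
fin far (array([ 0.67474335, -0.04170976,  0.13214928]), np.float64(0.0013221783185564297)) fin near (array([ 0.62786196, -0.04241012,  0.13084162]), np.float64(0.0014217711283743299))
fin far scene (array([ 0.67358496, -0.03646426,  0.1314491 ]), np.float64(0.0020993756167892834))
```

View pics/t1.png

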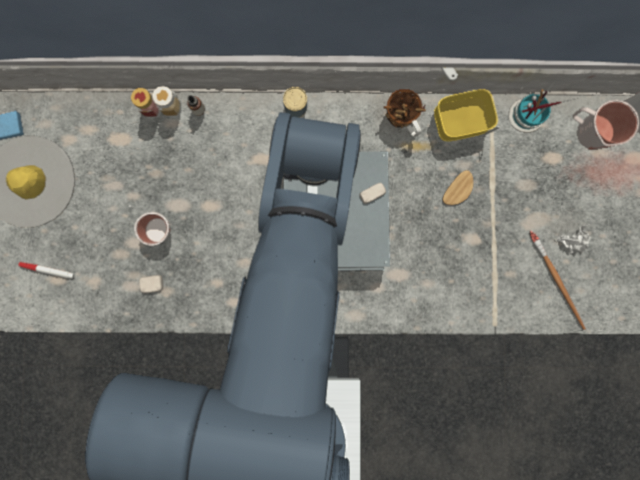

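```bash
python3 - <<'E'
from h import *
goal([0.6517,-0.0418,0.106],np.pi/2+.012)
E
```

```text
shift [ 0.1448  0.0527 -0.0012] turn -0.0013
```

```bash
python3 -m pendant '[[[0.02,0.025,-0.0006,0],[0.04,0.052,-0.0012,0],[0.07,0.0527,-0.0012,0],[0.1,0.0527,-0.0012,0],[0.12,0.0527,-0.0012,0],[0.135,0.0527,-0.0012,0],[0.1448,0.0527,-0.0012,0],[0.1448,0.0527,-0.0012,0]]]' 0.6; python3 - <<'E'
from h import *
st(); snap('wrist','w2');snap('scene','s2')
E
```

```text
clock: 2.55
position: [0.6512, -0.0424, 0.1054]
tool_rot: [1.201, 1.216, -1.203]
contact_force: [0.6, -0.1, 0.5]
width: 0.0513
t 2.55 p [ 0.6512 -0.0424  0.1054] rv [ 1.2013  1.2162 -1.2031] F [ 0.6 -0.1  0.5] T [0.02 0.02 0.05] w 0.0513
```

View pics/w2.png

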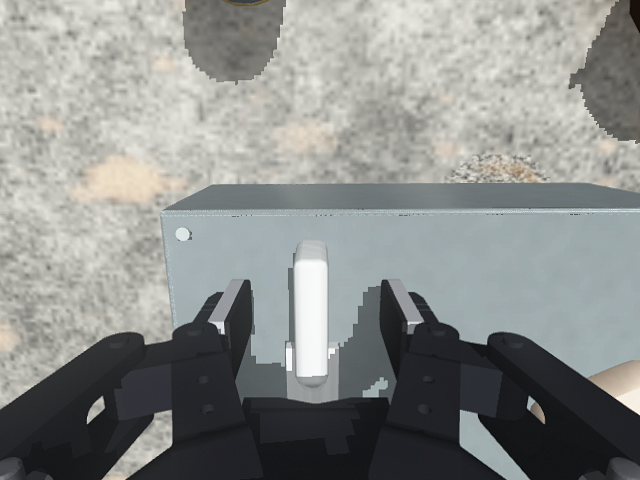

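View pics/s2.png

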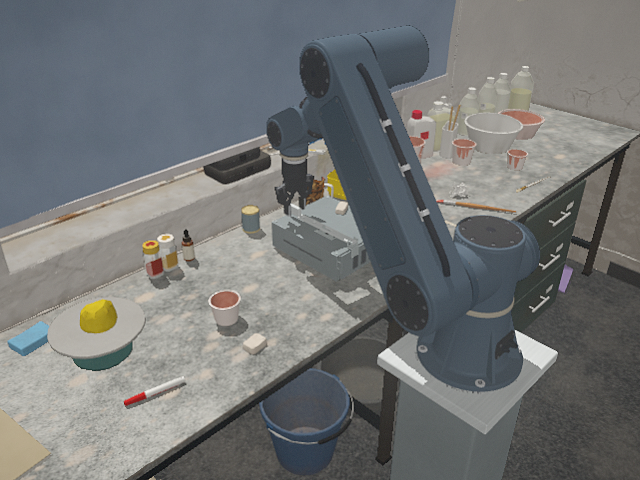

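```bash
python3 -m pendant '[[[0,0,-0.0012,0],[0,0,-0.0012,0],[0,0,-0.0012,0],[0,0,-0.0012,0],[0,0,-0.0012,0],[0,0,-0.0012,0],[0,0,-0.0012,0]]]' 0 20; python3 - <<'E'
from h import *
st(); snap('wrist','w3')
E
```

```text
clock: 3.35
position: [0.6523, -0.041, 0.1071]
tool_rot: [1.202, 1.214, -1.201]
contact_force: [1.6, -0.8, 1.2]
width: 0.0113
t 3.35 p [ 0.6523 -0.041   0.1071] rv [ 1.202   1.214  -1.2009] F [ 1.6 -0.8  1.2] T [-0.06 -0.18  0.07] w 0.0113
```

View pics/w3.png

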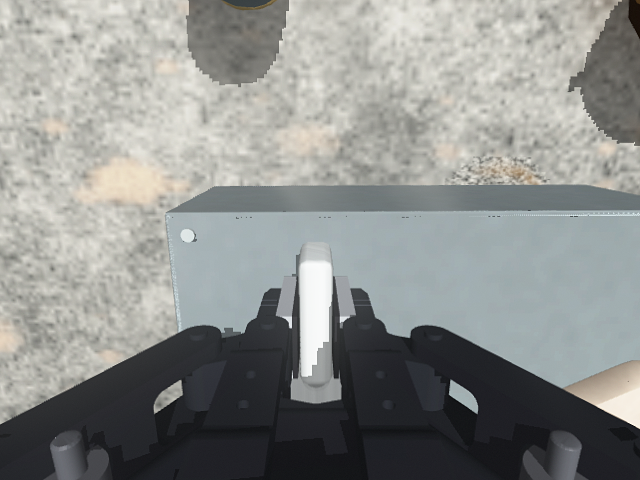

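```bash
cat >> h.py <<'E'
YAW=.012; PIV=np.array([.4202,-.0437]); REF=np.array([.6522,-.0411,.1068])
ex=np.array([np.cos(YAW),np.sin(YAW)]); ey=np.array([-np.sin(YAW),np.cos(YAW)])
A=REF[0]-PIV[0]; H=REF[2]+.0187-.104; HINGE=PIV-.16*ey
PIN=PIV+ex*.1104
def rot(a): return np.array([[np.cos(a),-np.sin(a)],[np.sin(a),np.cos(a)]])
def pivot(th): return HINGE+rot(th)@(.16*ey)
def pose(th,lam,phi=None):
    p=pivot(th)
    if phi is None: v=PIN-p; phi=np.arctan2(v[1],v[0])
    d=np.array([np.cos(phi),np.sin(phi)]); q=p+d*(A*np.cos(lam)-H*np.sin(lam))
    return np.array([*q,.104+A*np.sin(lam)+H*np.cos(lam)-.0187]),phi
def thfor(dist):
    from scipy.optimize import brentq
    return brentq(lambda t:np.linalg.norm(PIN-pivot(t))-dist,0,1.1)
def plan(lst):
    for th,lam in lst:
        p,phi=pose(th,lam); print(round(th,3),lam,'phi',round(phi,4),p.round(4),end=' '); goal(p,np.pi/2+phi)
E
python3 - <<'E'
from h import *
st(); print(A,H,thfor(.195),thfor(.150))
plan([(0.004,l) for l in (0,.02,.04,.06,.08,.1,.12,.14,.16)])
E
```

```text
t 3.4 p [ 0.6523 -0.041   0.1071] rv [ 1.2019  1.2141 -1.2009] F [ 1.  -0.9  1. ] T [-0.12 -0.21  0.12] w 0.0113
0.23199999999999998 0.021500000000000005 0.5468437767446168 0.24957065643302584
0.004 0 phi 0.012 [ 0.6515 -0.0409  0.1068] shift [ 0.0003 -0.0007 -0.0001] turn -0.0014
0.004 0.02 phi 0.012 [ 0.6511 -0.0409  0.1114] shift [-0.0043 -0.0012 -0.0001] turn -0.0014
0.004 0.04 phi 0.012 [ 0.6505 -0.0409  0.1161] shift [-0.009  -0.0018 -0.0001] turn -0.0014
0.004 0.06 phi 0.012 [ 0.6498 -0.0409  0.1207] shift [-0.0136 -0.0024 -0.0001] turn -0.0014
0.004 0.08 phi 0.012 [ 0.6491 -0.041   0.1253] shift [-0.0182 -0.0032 -0.0001] turn -0.0014
0.004 0.1 phi 0.012 [ 0.6482 -0.041   0.1299] shift [-0.0228 -0.004  -0.0001] turn -0.0014
0.004 0.12 phi 0.012 [ 0.6473 -0.041   0.1344] shift [-0.0273 -0.0049 -0.0001] turn -0.0014
0.004 0.14 phi 0.012 [ 0.6463 -0.041   0.139 ] shift [-0.0319 -0.006  -0.0001] turn -0.0014
0.004 0.16 phi 0.012 [ 0.6452 -0.041   0.1435] shift [-0.0364 -0.0071 -0.0001] turn -0.0014
```

```bash
python3 -m pendant '[[[-0.0022,-0.0003,0,0],[-0.0045,-0.0006,0,0],[-0.0068,-0.001,0,0],[-0.009,-0.0014,0,0]]]' - 20; python3 - <<'E'
from h import *
st(); plan([(0.004,l) for l in (.04,.06,.08,.1,.12,.14,.16,.18)])
E
```

```text
clock: 3.8
position: [0.6509, -0.041, 0.1163]
tool_rot: [1.202, 1.214, -1.201]
contact_force: [2.4, -0.7, -2.1]
width: 0.0116
t 3.8 p [ 0.6509 -0.041   0.1163] rv [ 1.2021  1.214  -1.2008] F [ 2.4 -0.7 -2.1] T [-0.04 -0.53  0.1 ] w 0.0116
0.004 0.04 phi 0.012 [ 0.6505 -0.0409  0.1161] shift [ 0.0002 -0.0004 -0.0001] turn -0.0015
0.004 0.06 phi 0.012 [ 0.6498 -0.0409  0.1207] shift [-0.0044 -0.001  -0.0001] turn -0.0015
0.004 0.08 phi 0.012 [ 0.6491 -0.041   0.1253] shift [-0.009  -0.0018 -0.0001] turn -0.0015
0.004 0.1 phi 0.012 [ 0.6482 -0.041   0.1299] shift [-0.0136 -0.0026 -0.0001] turn -0.0015
0.004 0.12 phi 0.012 [ 0.6473 -0.041   0.1344] shift [-0.0182 -0.0035 -0.0001] turn -0.0015
0.004 0.14 phi 0.012 [ 0.6463 -0.041   0.139 ] shift [-0.0227 -0.0046 -0.0001] turn -0.0015
0.004 0.16 phi 0.012 [ 0.6452 -0.041   0.1435] shift [-0.0272 -0.0057 -0.0001] turn -0.0015
0.004 0.18 phi 0.012 [ 0.6439 -0.041   0.148 ] shift [-0.0317 -0.0069 -0.0001] turn -0.0015
```

```bash
python3 -m pendant '[[[-0.0044,-0.001,0,0],[-0.009,-0.0016,0,0],[-0.0136,-0.0026,0,0],[-0.0182,-0.0035,0,0],[-0.0227,-0.0046,0,0],[-0.0272,-0.0057,0,0],[-0.0317,-0.0069,0,0],[-0.0317,-0.0069,0,0]]]' - 20; python3 - <<'E'
from h import *
st(); snap('wrist','w4');snap('scene','s4')
th0=thfor(.195)
plan([(t,.18) for t in np.linspace(.02,.16,8)])
import cv2
a=cv2.imread('pics/s4.png')[170:295,240:400]; cv2.imwrite('pics/s4z.png',cv2.resize(a,None,fx=4,fy=4,interpolation=cv2.INTER_CUBIC))
E
```

```text
clock: 4.6
position: [0.6441, -0.0411, 0.1488]
tool_rot: [1.202, 1.213, -1.2]
contact_force: [1.2, -0.4, -0.9]
width: 0.0114
t 4.6 p [ 0.6441 -0.0411  0.1488] rv [ 1.2025  1.2131 -1.2002] F [ 1.2 -0.4 -0.9] T [-0.07 -0.45  0.1 ] w 0.0114
0.02 0.18 phi 0.0123 [ 0.6414 -0.041   0.148 ] shift [ 0.0001 -0.0025 -0.0001] turn -0.0018
0.04 0.18 phi 0.0131 [ 0.6382 -0.041   0.148 ] shift [ 0.0001 -0.0057 -0.0002] turn -0.0026
0.06 0.18 phi 0.0144 [ 0.635  -0.0409  0.148 ] shift [ 0.0001 -0.0089 -0.0003] turn -0.0039
0.08 0.18 phi 0.0162 [ 0.6318 -0.0407  0.148 ] shift [ 0.0001 -0.0121 -0.0005] turn -0.0056
0.1 0.18 phi 0.0183 [ 0.6286 -0.0406  0.148 ] shift [ 0.0001 -0.0153 -0.0007] turn -0.0078
0.12 0.18 phi 0.0209 [ 0.6254 -0.0404  0.148 ] shift [ 0.0001 -0.0185 -0.0009] turn -0.0104
0.14 0.18 phi 0.0238 [ 0.6222 -0.0402  0.148 ] shift [ 0.0001 -0.0217 -0.0011] turn -0.0133
0.16 0.18 phi 0.027 [ 0.6191 -0.04    0.148 ] shift [ 0.0001 -0.0249 -0.0014] turn -0.0165
```

View pics/w4.png

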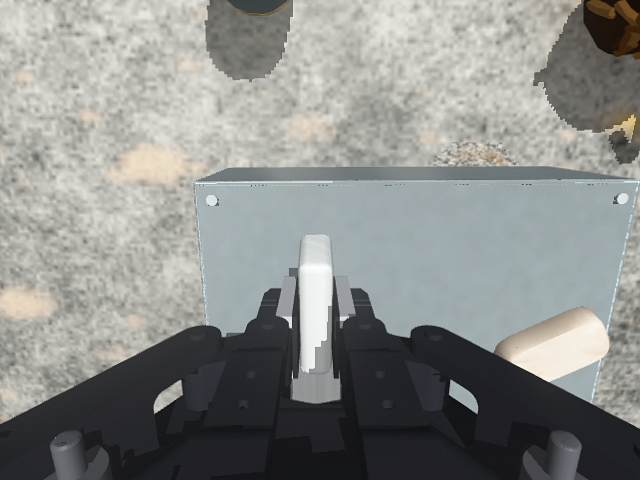

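View pics/s4z.png

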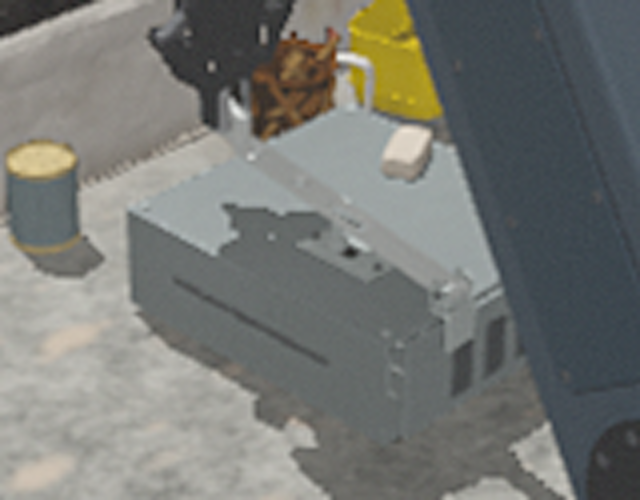

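```bash
python3 - <<'E'
from h import *
plan([(t,.18) for t in np.linspace(.03,.24,8)])
E
```

```text
0.03 0.18 phi 0.0126 [ 0.6398 -0.041   0.148 ] shift [ 0.0001 -0.0041 -0.0002] turn -0.0021
0.06 0.18 phi 0.0144 [ 0.635  -0.0409  0.148 ] shift [ 0.0001 -0.0089 -0.0003] turn -0.0039
0.09 0.18 phi 0.0172 [ 0.6302 -0.0407  0.148 ] shift [ 0.0001 -0.0137 -0.0006] turn -0.0067
0.12 0.18 phi 0.0209 [ 0.6254 -0.0404  0.148 ] shift [ 0.0001 -0.0185 -0.0009] turn -0.0104
0.15 0.18 phi 0.0254 [ 0.6206 -0.0401  0.148 ] shift [ 0.0001 -0.0233 -0.0013] turn -0.0149
0.18 0.18 phi 0.0306 [ 0.6159 -0.0398  0.148 ] shift [ 0.0001 -0.028  -0.0016] turn -0.0201
0.21 0.18 phi 0.0364 [ 0.6111 -0.0394  0.148 ] shift [ 0.0001 -0.0328 -0.002 ] turn -0.0259
0.24 0.18 phi 0.0429 [ 0.6064 -0.0391  0.148 ] shift [ 0.0001 -0.0375 -0.0024] turn -0.0324
```

```bash
python3 -m pendant '[[[0,-0.0041,-0.0002,-0.002],[0,-0.0089,-0.0003,-0.004],[0,-0.0137,-0.0006,-0.007],[0,-0.0185,-0.0009,-0.01],[0,-0.0233,-0.0013,-0.015],[0,-0.028,-0.0016,-0.02],[0,-0.0328,-0.002,-0.026],[0,-0.0375,-0.0024,-0.032]]]' - 20; python3 - <<'E'
from h import *
st();plan([(t,.18) for t in np.linspace(.27,.48,8)])
E
```

```text
clock: 5.5
position: [0.606, -0.0391, 0.1481]
tool_rot: [1.178, 1.229, -1.177]
contact_force: [2.3, -1.2, 0.0]
width: 0.0116
t 5.5 p [ 0.606  -0.0391  0.1481] rv [ 1.1781  1.2288 -1.1766] F [ 2.3 -1.2  0. ] T [-0.09 -0.48  0.1 ] w 0.0116
0.27 0.18 phi 0.0498 [ 0.6017 -0.0388  0.148 ] shift [ 0.0001 -0.0043 -0.0004] turn -0.0068
0.3 0.18 phi 0.0573 [ 0.597  -0.0386  0.148 ] shift [ 0.0001 -0.009  -0.0009] turn -0.0142
0.33 0.18 phi 0.0652 [ 0.5924 -0.0383  0.148 ] shift [ 0.0001 -0.0136 -0.0013] turn -0.0221
0.36 0.18 phi 0.0734 [ 0.5878 -0.0382  0.148 ] shift [ 0.0001 -0.0182 -0.0017] turn -0.0304
0.39 0.18 phi 0.0821 [ 0.5832 -0.0381  0.148 ] shift [ 0.0001 -0.0228 -0.002 ] turn -0.039
0.42 0.18 phi 0.091 [ 0.5786 -0.038   0.148 ] shift [ 0.0001 -0.0274 -0.0023] turn -0.0479
0.45 0.18 phi 0.1003 [ 0.5741 -0.038   0.148 ] shift [ 0.0001 -0.0319 -0.0025] turn -0.0572
0.48 0.18 phi 0.1098 [ 0.5696 -0.0381  0.148 ] shift [ 0.0001 -0.0364 -0.0026] turn -0.0667
```

```bash
python3 -m pendant '[[[0,-0.0043,-0.0004,-0.007],[0,-0.009,-0.0009,-0.014],[0,-0.0136,-0.0013,-0.022],[0,-0.0182,-0.0017,-0.03],[0,-0.0228,-0.002,-0.039],[0,-0.0274,-0.0023,-0.048],[0,-0.0319,-0.0025,-0.057],[0,-0.0364,-0.0026,-0.067]]]' - 20; python3 - <<'E'
from h import *
st();snap('wrist','w5');snap('scene','s5');snap('top','t5')
a=cv2.imread('pics/s5.png')[170:295,240:400]; cv2.imwrite('pics/s5z.png',cv2.resize(a,None,fx=4,fy=4,interpolation=cv2.INTER_CUBIC))
plan([(t,.1) for t in np.linspace(.50,.57,8)])
E
```

```text
clock: 6.3
position: [0.5693, -0.038, 0.1481]
tool_rot: [1.128, 1.259, -1.126]
contact_force: [3.7, -0.2, -1.2]
width: 0.0118
t 6.3 p [ 0.5693 -0.038   0.1481] rv [ 1.1279  1.2589 -1.1262] F [ 3.7 -0.2 -1.2] T [ 0.03 -0.63  0.09] w 0.0118
0.5 0.1 phi 0.1163 [ 0.5709 -0.0377  0.1299] shift [ 0.0183  0.0015 -0.0002] turn -0.0062
0.51 0.1 phi 0.1196 [ 0.5694 -0.0377  0.1299] shift [ 0.0183  0.     -0.0003] turn -0.0095
0.52 0.1 phi 0.1229 [ 0.5679 -0.0378  0.1299] shift [ 0.0183 -0.0015 -0.0004] turn -0.0128
0.53 0.1 phi 0.1263 [ 0.5665 -0.0378  0.1299] shift [ 0.0183 -0.0029 -0.0005] turn -0.0161
0.54 0.1 phi 0.1296 [ 0.565  -0.0379  0.1299] shift [ 0.0183 -0.0044 -0.0006] turn -0.0195
0.55 0.1 phi 0.133 [ 0.5635 -0.038   0.1299] shift [ 0.0183 -0.0058 -0.0007] turn -0.0229
0.56 0.1 phi 0.1364 [ 0.5621 -0.0381  0.1299] shift [ 0.0183 -0.0073 -0.0008] turn -0.0263
0.57 0.1 phi 0.1399 [ 0.5606 -0.0381  0.1299] shift [ 0.0183 -0.0088 -0.0009] turn -0.0297
```

View pics/w5.png

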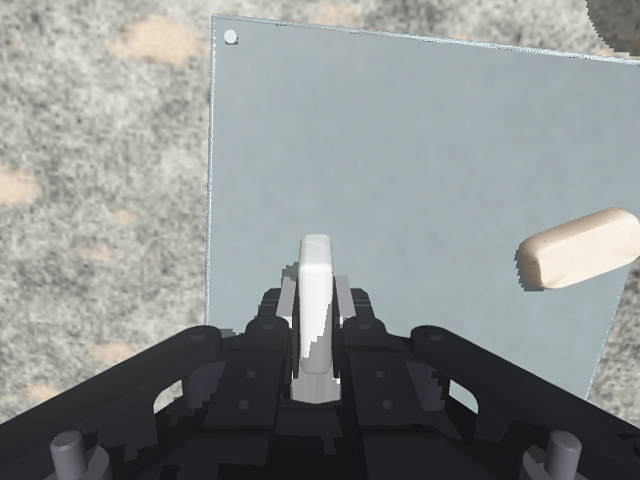

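View pics/s5z.png

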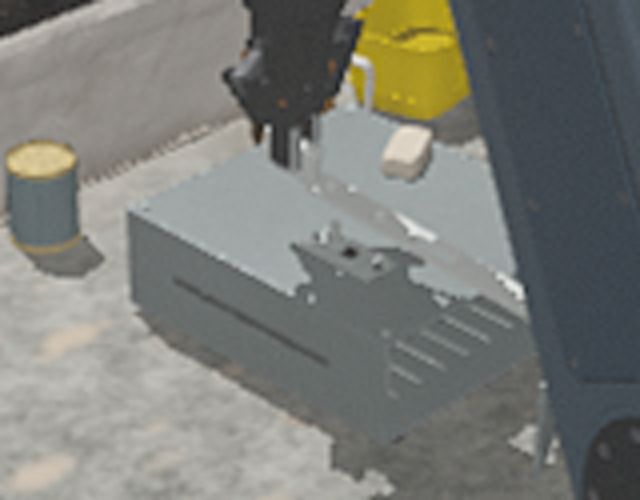

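View pics/t5.png

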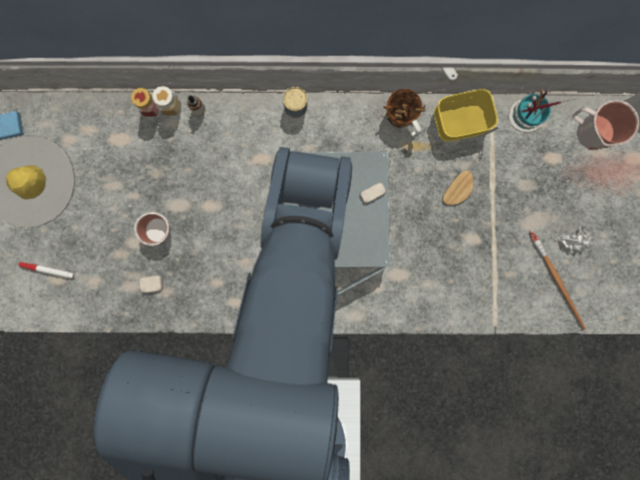

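```bash
python3 - <<'E'
from h import *
c=load('s5'); u=proj(c,[*PIN,.1145]); v=proj(c,[*PIN,.09]); print((u-[240,170])*4,(v-[240,170])*4)
for t in (.5,.51,.547,.58): print(t,np.linalg.norm(PIN-pivot(t)))
plan([(.51,l) for l in np.linspace(.17,.08,7)])
E
```

```text
[336.04811476 218.12666824] [335.71496308 247.54183762]
0.5 0.18813048200390647
0.51 0.18960476519965652
0.547 0.19502275190270454
0.58 0.1998045594157594
0.51 0.17 phi 0.1196 [ 0.5658 -0.0382  0.1457] shift [ 0.0024 -0.0036 -0.0003] turn -0.0095
0.51 0.155 phi 0.1196 [ 0.5666 -0.038   0.1424] shift [ 0.0058 -0.0028 -0.0003] turn -0.0095
0.51 0.14 phi 0.1196 [ 0.5675 -0.0379  0.139 ] shift [ 0.0092 -0.0019 -0.0003] turn -0.0095
0.51 0.125 phi 0.1196 [ 0.5682 -0.0379  0.1356] shift [ 0.0126 -0.0012 -0.0003] turn -0.0095
0.51 0.11000000000000001 phi 0.1196 [ 0.5689 -0.0378  0.1321] shift [ 0.016  -0.0004 -0.0003] turn -0.0095
0.51 0.095 phi 0.1196 [ 0.5696 -0.0377  0.1287] shift [ 0.0194  0.0002 -0.0003] turn -0.0095
0.51 0.08 phi 0.1196 [ 0.5702 -0.0376  0.1253] shift [ 0.0229  0.0009 -0.0003] turn -0.0095
```

```bash
python3 -m pendant '[[[0.0024,-0.0036,-0.0003,-0.0095],[0.0058,-0.0028,-0.0003,-0.0095],[0.0092,-0.0019,-0.0003,-0.0095],[0.0126,-0.0012,-0.0003,-0.0095],[0.016,-0.0004,-0.0003,-0.0095],[0.0194,0.0002,-0.0003,-0.0095],[0.0229,0.0009,-0.0003,-0.0095],[0.0229,0.0009,-0.0003,-0.0095]]]' - 20; python3 - <<'E'
from h import *
st();snap('scene','s6');snap('wrist','w6')
a=cv2.imread('pics/s6.png')[205:270,290:380]; cv2.imwrite('pics/s6z.png',cv2.resize(a,None,fx=8,fy=8,interpolation=cv2.INTER_CUBIC))
c=load('s6')
print((proj(c,[*PIN,.1145])-[290,205])*8)
plan([(.51,l) for l in (.08,.075,.07,.065,.06,.055)])
E
```

```text
clock: 7.25
position: [0.5702, -0.0376, 0.1247]
tool_rot: [1.121, 1.263, -1.12]
contact_force: [3.1, 0.1, 0.1]
width: 0.0114
t 7.25 p [ 0.5702 -0.0376  0.1247] rv [ 1.121   1.2635 -1.1203] F [3.1 0.1 0.1] T [-0.   -0.31  0.1 ] w 0.0114
[272.09622952 156.25333649]
0.51 0.08 phi 0.1196 [ 0.5702 -0.0376  0.1253] shift [-0.0001 -0.0001 -0.0001] turn -0.0
0.51 0.075 phi 0.1196 [ 0.5704 -0.0376  0.1241] shift [ 0.001   0.0001 -0.0001] turn -0.0
0.51 0.07 phi 0.1196 [ 0.5706 -0.0376  0.123 ] shift [ 0.0022  0.0003 -0.0001] turn -0.0
0.51 0.065 phi 0.1196 [ 0.5708 -0.0375  0.1218] shift [ 0.0033  0.0005 -0.0001] turn -0.0
0.51 0.06 phi 0.1196 [ 0.571  -0.0375  0.1207] shift [ 0.0045  0.0007 -0.0001] turn -0.0
0.51 0.055 phi 0.1196 [ 0.5712 -0.0375  0.1195] shift [ 0.0057  0.0009 -0.0001] turn -0.0
```

View pics/s6z.png

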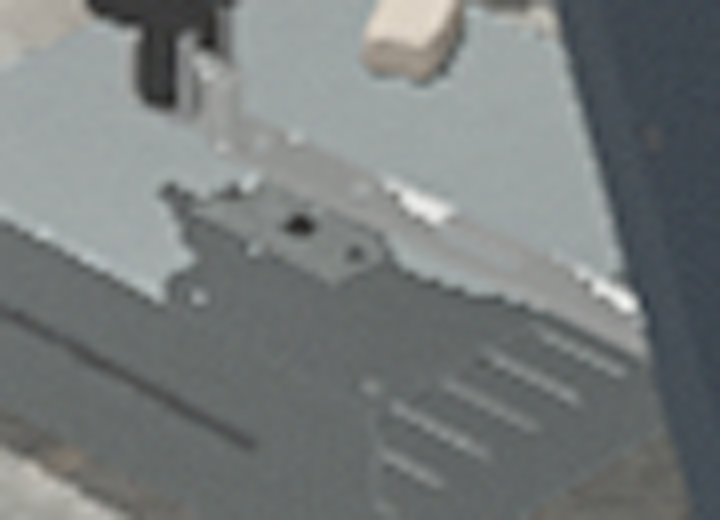

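```bash
python3 -m pendant '[[[0.001,0.0001,0,0],[0.002,0.0003,0,0],[0.003,0.0005,0,0],[0.003,0.0005,0,0]]]' - 20; python3 -m pendant '[[[0.0006,0.0001,0,0],[0.0012,0.0002,0,0],[0.0012,0.0002,0,0]]]'; python3 -m pendant '[[[0.0006,0.0001,0,0],[0.0012,0.0002,0,0],[0.0012,0.0002,0,0]]]';
```

```text
clock: 7.75
position: [0.5708, -0.0376, 0.1221]
tool_rot: [1.121, 1.263, -1.12]
contact_force: [4.0, 0.4, 1.9]
width: 0.0113
clock: 8.05
position: [0.5711, -0.0376, 0.121]
tool_rot: [1.121, 1.263, -1.12]
contact_force: [2.3, 0.3, 3.9]
width: 0.0116
clock: 8.35
position: [0.5712, -0.0376, 0.12]
tool_rot: [1.121, 1.263, -1.12]
contact_force: [1.0, -0.3, 6.0]
width: 0.0116
```

```bash
python3 -m pendant '[[[-0.001,0,0,0],[-0.001,0,0,0]]]' - 20; for i in 1 2 3 4 5 6; do python3 -m pendant '[[[0,-0.0005,0,-0.0011],[0,-0.0005,0,-0.0011]]]' | grep -v -e rot -e width; done
```

```text
clock: 8.55
position: [0.5712, -0.0376, 0.1211]
tool_rot: [1.121, 1.263, -1.12]
contact_force: [2.1, 0.7, 2.6]
width: 0.0115
clock: 8.75
position: [0.5711, -0.0376, 0.1212]
contact_force: [3.5, 0.5, 2.9]
clock: 8.95
position: [0.5708, -0.0377, 0.1213]
contact_force: [4.0, 0.6, 4.1]
clock: 9.15
position: [0.5703, -0.0377, 0.1213]
contact_force: [4.3, 0.0, 3.2]
clock: 9.35
position: [0.5697, -0.0378, 0.1212]
contact_force: [3.1, 1.0, 2.2]
clock: 9.55
position: [0.5691, -0.0379, 0.1212]
contact_force: [3.7, 0.9, 2.5]
clock: 9.75
position: [0.5684, -0.0379, 0.1211]
contact_force: [4.3, 0.9, 2.1]
```

```bash
python3 -m pendant '[[[0.0005,-0.0005,0,-0.0011],[0.0005,-0.0005,0,-0.0011]]]' | grep -v -e rot -e width; for i in 1 2 3; do python3 -m pendant '[[[0,-0.0005,0,-0.0011],[0,-0.0005,0,-0.0011]]]' | grep -v -e rot -e width; done; python3 - <<'E'
from h import *
st()
plan([(t,.06) for t in (.51,.525,.53,.54,.547,.554)])
E
```

```text
clock: 9.95
position: [0.5679, -0.038, 0.1206]
contact_force: [3.3, 0.7, 3.7]
clock: 10.15
position: [0.5669, -0.0381, 0.1204]
contact_force: [2.2, 0.2, 0.6]
clock: 10.35
position: [0.5661, -0.0381, 0.1201]
contact_force: [3.7, 0.0, 0.1]
clock: 10.55
position: [0.5654, -0.0382, 0.12]
contact_force: [4.5, -0.6, 0.6]
t 10.55 p [ 0.5654 -0.0382  0.12  ] rv [ 1.1121  1.269  -1.1121] F [ 4.5 -0.6  0.6] T [ 0.02 -0.33  0.09] w 0.0114
0.51 0.06 phi 0.1196 [ 0.571  -0.0375  0.1207] shift [-0.0007  0.0056  0.    ] turn 0.0116
0.525 0.06 phi 0.1246 [ 0.5688 -0.0376  0.1207] shift [-0.0007  0.0034 -0.0002] turn 0.0067
0.53 0.06 phi 0.1263 [ 0.568  -0.0376  0.1207] shift [-0.0007  0.0027 -0.0002] turn 0.005
0.54 0.06 phi 0.1296 [ 0.5666 -0.0377  0.1207] shift [-0.0007  0.0012 -0.0004] turn 0.0016
0.547 0.06 phi 0.132 [ 0.5656 -0.0377  0.1207] shift [-0.0007  0.0002 -0.0005] turn -0.0008
0.554 0.06 phi 0.1344 [ 0.5645 -0.0378  0.1207] shift [-0.0007 -0.0008 -0.0005] turn -0.0031
```

```bash
python3 -m pendant '[[[0.0006,0.0001,0,0],[0.0012,0.0002,0,0],[0.0012,0.0002,0,0]]]' - 20| grep -v -e rot -e width;  python3 -m pendant '[[[0.0006,0.0001,0,0],[0.0012,0.0002,0,0],[0.0012,0.0002,0,0]]]'| grep -v -e rot -e width
```

```text
clock: 10.85
position: [0.5656, -0.0382, 0.1187]
contact_force: [4.5, 0.6, 0.6]
clock: 11.15
position: [0.5658, -0.0382, 0.1174]
contact_force: [3.6, 0.2, 0.3]
```

```bash
for i in 1 2 3; do python3 -m pendant '[[[0.0008,0.0001,0,0],[0.0016,0.0002,0,0],[0.0016,0.0002,0,0]]]' - 20| grep -v -e rot -e width; done;
```

```text
clock: 11.45
position: [0.5659, -0.0381, 0.1157]
contact_force: [4.0, 0.7, 0.3]
clock: 11.75
position: [0.5661, -0.0381, 0.114]
contact_force: [3.0, 0.8, 0.8]
clock: 12.05
position: [0.5662, -0.0381, 0.1122]
contact_force: [3.2, 0.9, -0.1]
```

```bash
for i in 1 2 ; do python3 -m pendant '[[[0.0008,0.0001,0,0],[0.0016,0.0002,0,0],[0.0016,0.0002,0,0]]]' - 20| grep -v -e rot -e width; done; for i in 1 ; do python3 -m pendant '[[[0.0005,0.0001,0,0],[0.001,0.0001,0,0],[0.001,0.0001,0,0]]]' - 20| grep -v -e rot -e width; done
```

```text
clock: 12.35
position: [0.5664, -0.038, 0.1105]
contact_force: [3.3, 0.4, -0.2]
clock: 12.65
position: [0.5666, -0.038, 0.1088]
contact_force: [3.3, -1.0, 0.9]
clock: 12.95
position: [0.5667, -0.038, 0.1078]
contact_force: [2.8, -0.2, 1.0]
```

```bash
for i in 1 2 ; do python3 -m pendant '[[[0.0005,0.0001,0,0],[0.001,0.0001,0,0],[0.001,0.0001,0,0]]]' - 20| grep -v -e rot -e width; done; python3 - <<'E'
from h import *
st();snap('scene','s7');snap('wrist','w7')
a=cv2.imread('pics/s7.png')[190:290,270:400]; cv2.imwrite('pics/s7z.png',cv2.resize(a,None,fx=6,fy=6,interpolation=cv2.INTER_CUBIC))
E
```

```text
clock: 13.25
position: [0.5668, -0.038, 0.1068]
contact_force: [3.0, 0.1, 1.6]
clock: 13.55
position: [0.567, -0.038, 0.1058]
contact_force: [3.5, 0.9, 2.6]
t 13.55 p [ 0.567  -0.038   0.1058] rv [ 1.1116  1.2696 -1.1124] F [3.5 0.9 2.6] T [ 0.05 -0.3   0.04] w 0.0113
```

View pics/s7z.png

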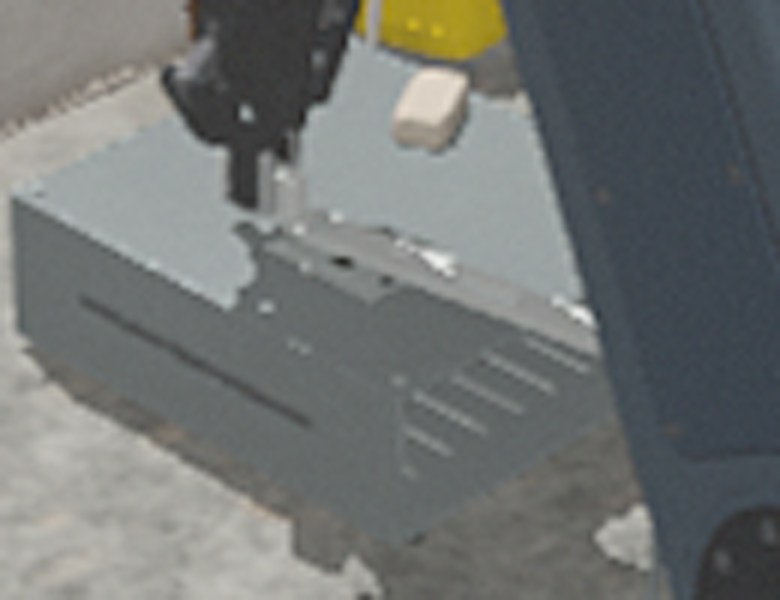

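View pics/w7.png

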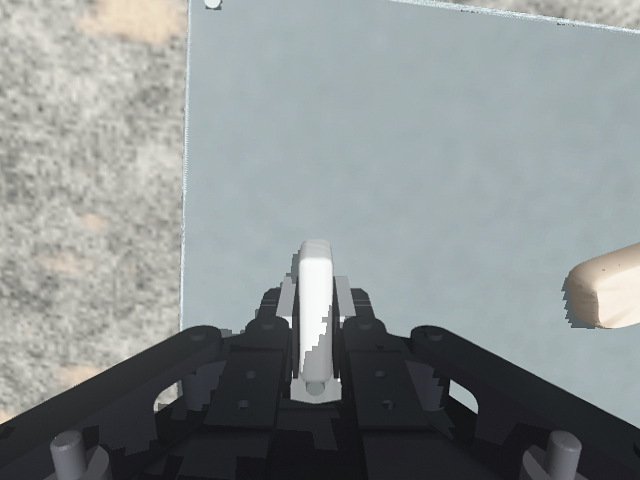

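```bash
python3 -m pendant '[[[0.0004,0,0,0],[0.0008,0,0,0],[0.0008,0,0,0]]]' - 20| grep -v -e rot -e width;  python3 -m pendant '[[[0.0004,0,0,0],[0.0008,0,0,0],[0.0008,0,0,0]]]' - 20| grep -v -e rot -e width
```

```text
clock: 13.95
position: [0.567, -0.038, 0.105]
contact_force: [2.1, 0.2, 3.8]
clock: 14.25
position: [0.567, -0.038, 0.1042]
contact_force: [3.4, 0.5, 3.4]
```

```bash
python3 -m pendant '[[[-0.001,0,0,0],[-0.001,0,0,0],[-0.001,0,0,0],[-0.001,0,0,0],[-0.001,0,0,0],[-0.001,0,0,0]]]' 0.5 20;  python3 - <<'E'
from h import *
st();snap('wrist','w8')
E
```

```text
clock: 14.85
position: [0.5669, -0.038, 0.1051]
tool_rot: [1.111, 1.27, -1.112]
contact_force: [-0.4, -0.1, 0.0]
width: 0.0426
t 14.85 p [ 0.5669 -0.038   0.1051] rv [ 1.1115  1.2697 -1.1125] F [-0.4 -0.1  0. ] T [0.01 0.   0.  ] w 0.0426
```

View pics/w8.png

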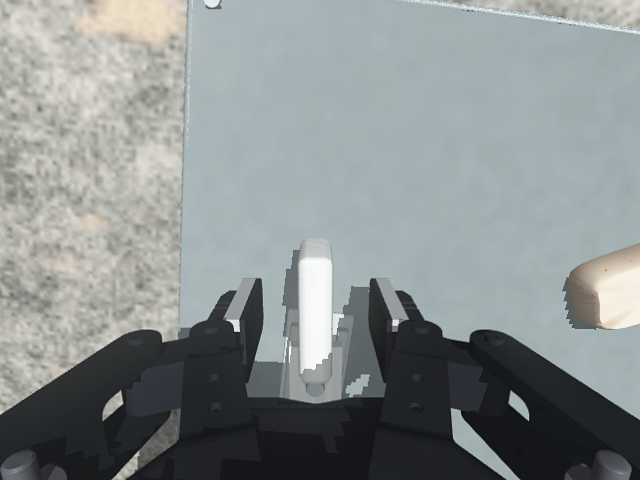

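```bash
python3 -m pendant '[[[-0.01,0,0,0],[-0.03,0,0,0],[-0.06,0,0,0],[-0.1,-0.01,0,0],[-0.14,-0.03,0,0],[-0.16,-0.06,0,0],[-0.16,-0.1,0,0],[-0.16,-0.1,0,0]]]' 0.5 20;  python3 - <<'E'
from h import *
st();c=snap('wrist','w9');snap('scene','s9')
a=cv2.imread('pics/s9.png')[190:290,270:400]; cv2.imwrite('pics/s9z.png',cv2.resize(a,None,fx=6,fy=6,interpolation=cv2.INTER_CUBIC))
E
```

```text
clock: 15.7
position: [0.4648, -0.0512, 0.2664]
tool_rot: [1.112, 1.269, -1.113]
contact_force: [1.3, 0.5, 0.1]
width: 0.0425
t 15.7 p [ 0.4648 -0.0512  0.2664] rv [ 1.1118  1.2691 -1.1128] F [1.3 0.5 0.1] T [ 0.   -0.04  0.02] w 0.0425
```

View pics/w9.png

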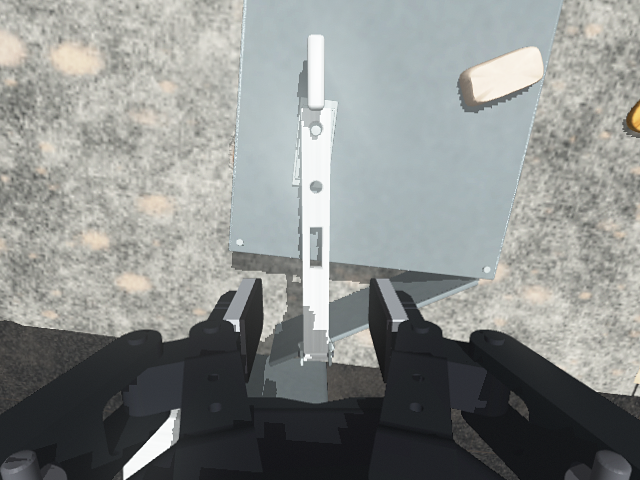

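View pics/s9z.png

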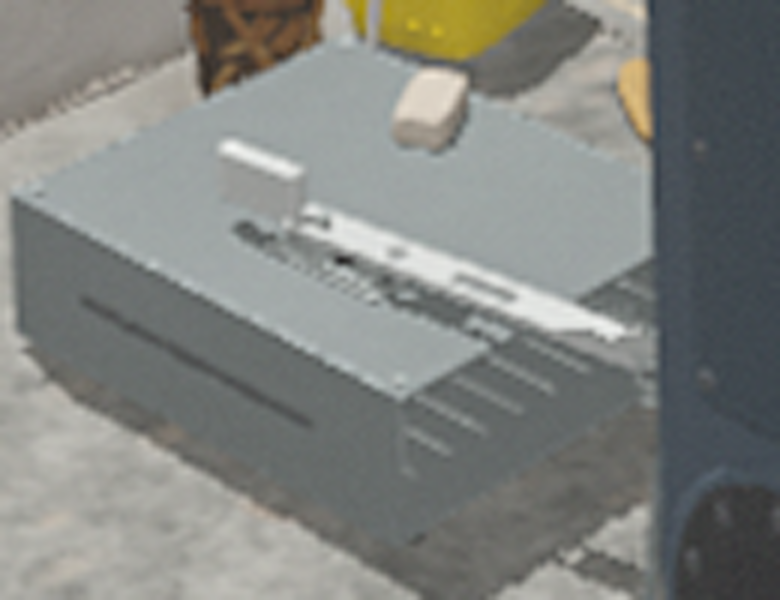

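```bash
python3 - <<'E'
from h import *
goal([.42,-.15,.28]); goal([.30,-.38,.3])
E
```

```text
shift [-0.0138 -0.0604  0.0916] turn 0
shift [-0.0338 -0.2094  0.304 ] turn 0
```

```bash
python3 -m pendant '[[[-0.014,-0.02,0.03,0],[-0.014,-0.04,0.06,0],[-0.014,-0.06,0.09,0],[-0.014,-0.06,0.09,0]]]'; python3 - <<'E'
from h import *
st();snap('wrist','w10')
E
python3 -m pendant '[[[-0.01,-0.025,0.04,0],[-0.02,-0.05,0.08,0],[-0.02,-0.075,0.11,0],[-0.02,-0.1,0.14,0],[-0.02,-0.125,0.17,0],[-0.02,-0.149,0.21,0],[-0.02,-0.149,0.21,0]]]'; python3 - <<'E'
from h import *
st();snap('top','t11');snap('scene','s11')
a=cv2.imread('pics/t11.png')[140:310,270:400]; cv2.imwrite('pics/t11z.png',cv2.resize(a,None,fx=3.5,fy=3.5,interpolation=cv2.INTER_CUBIC))
E
```

```text
clock: 16.2
position: [0.4198, -0.151, 0.2805]
tool_rot: [1.114, 1.266, -1.114]
contact_force: [-0.3, -0.3, -0.1]
width: 0.0426
t 16.2 p [ 0.4198 -0.151   0.2805] rv [ 1.114   1.2661 -1.1142] F [-0.3 -0.3 -0.1] T [ 0.02 -0.02 -0.04] w 0.0426
clock: 16.95
position: [0.2988, -0.3804, 0.3001]
tool_rot: [1.116, 1.265, -1.116]
contact_force: [0.0, -0.4, -0.3]
width: 0.0425
t 16.95 p [ 0.2988 -0.3804  0.3001] rv [ 1.116   1.265  -1.1163] F [ 0.  -0.4 -0.3] T [0.01 0.08 0.01] w 0.0425
```

View pics/w10.png

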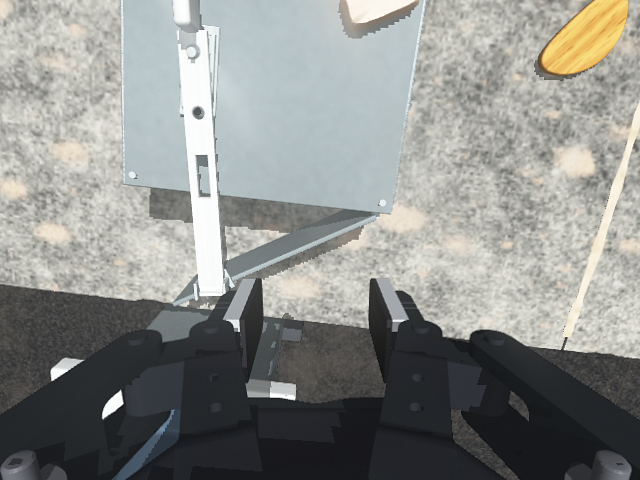

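View pics/t11.png

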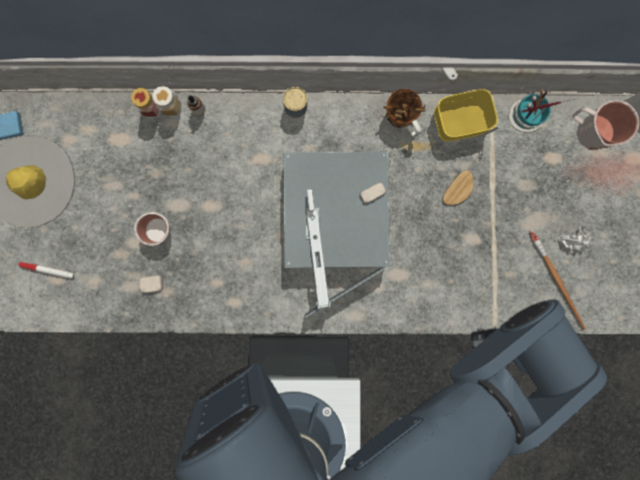

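View pics/s11.png

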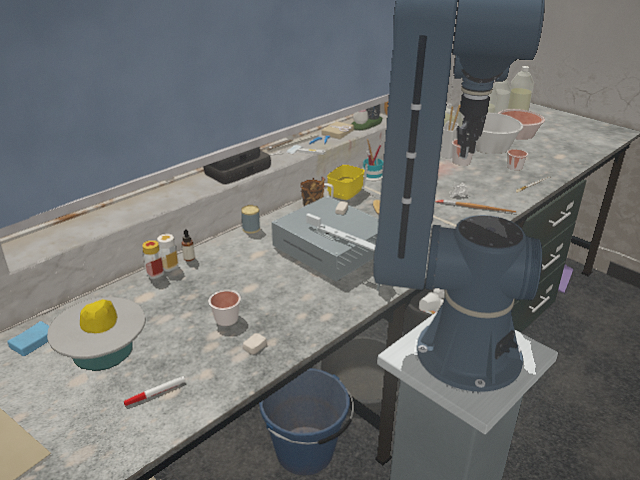

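```bash
python3 - <<'E'
import cv2,numpy as np
def z(f,x,y,w,h,k): return cv2.resize(cv2.imread('pics/%s.png'%f)[y:y+h,x:x+w],None,fx=k,fy=k,interpolation=cv2.INTER_CUBIC)
a=z('w9',290,90,50,115,5); b=z('w10',170,30,50,100,5); b=cv2.copyMakeBorder(b,0,75,0,0,0)
c=z('s11',300,205,60,42,5); c=cv2.copyMakeBorder(c,0,575-210,0,0,0)
cv2.imwrite('pics/cmp.png',np.hstack([a,b,c]))
E
```

```text
(no output)
```

View pics/cmp.png

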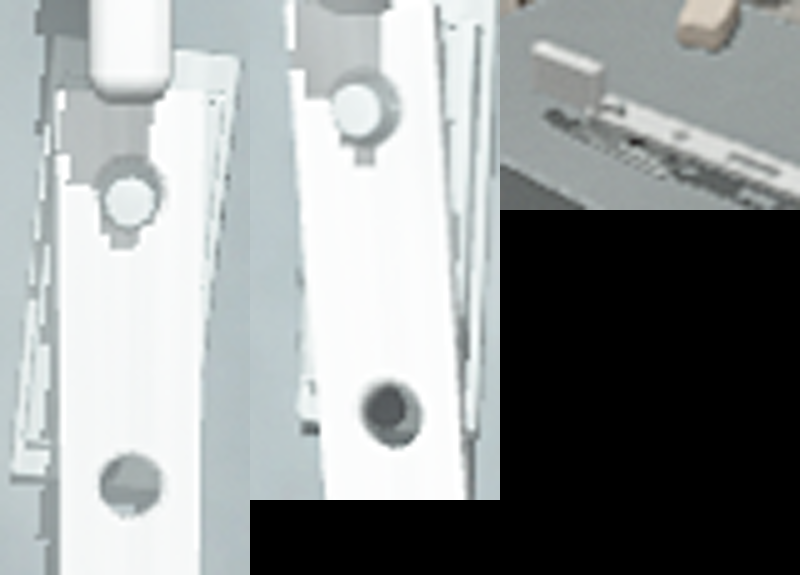

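```bash
python3 - <<'E'
from h import *
a=load('w9');b=load('w10');s=load('s11');t=load('t11')
W9=lambda x,y:(290+(x+.5)/5-.5,90+(y+.5)/5-.5); W10=lambda x,y:(170+(x-250+.5)/5-.5,30+(y+.5)/5-.5); S=lambda x,y:(300+(x-500+.5)/5-.5,205+(y+.5)/5-.5)
print('hole150',tri(a,W9(131,485),b,W10(391,412)));print('pin tip',tri(a,W9(131,201),b,W10(356,110)))
print('rail corner check (0.097)',tri(a,W9(12,477),b,W10(300,422)))
print('fin near top corner L',tri(a,W9(91,88),s,S(572,74)) )
c1,c2=onz(a,316,36,.132),onz(a,*W9(131,97),.132); print('fin ends if level',c1,c2,np.linalg.norm(c1-c2))
h1=onz(a,*W9(131,485),.109); h2=onz(a,*W9(132,187),.109); print('hole spacing',np.linalg.norm(h1-h2),'hole-fin far',np.linalg.norm((c1-h1)[:2]))
print('pin xy vs initial',onz(a,*W9(131,201),.1145),PIN)
E
```

```text
hole150 (array([ 0.48700007, -0.04898655,  0.10760186]), np.float64(0.00011312675164400241))
pin tip (array([ 0.52987906, -0.04316851,  0.11301429]), np.float64(0.00032901083219667683))
rail corner check (0.097) (array([ 0.48363859, -0.029522  ,  0.09247137]), np.float64(0.00017060515467760056))
fin near top corner L (array([ 0.54956873, -0.0307504 ,  0.12768609]), np.float64(0.01412022904513244))
fin ends if level [ 0.58957262 -0.0354356   0.132     ] [ 0.54376245 -0.04138185  0.132     ] 0.04619447176431376
hole spacing 0.04532873648673448 hole-fin far 0.10331433602800334
pin xy vs initial [ 0.53002393 -0.04323407  0.1145    ] [ 0.53059205 -0.04237523]
```

```bash
python3 - <<'E'
from h import *
a=cv2.imread('pics/top0.png').astype(int);b=cv2.imread('pics/t11.png').astype(int)
d=np.abs(a-b).max(2)
for n,(x,y,w,h) in dict(cup=(130,208,45,40),pb1=(135,270,32,28),pb3=(355,178,36,30),rib=(438,165,40,45)).items(): print(n,(d[y:y+h,x:x+w]>25).sum())
st(); r.sign_off()
E
```

```text
cup 0
pb1 0
pb3 0
rib 0
t 17.05 p [ 0.3001 -0.3772  0.3   ] rv [ 1.1158  1.2668 -1.114 ] F [-0.1  0.2 -0.3] T [ 0.03 -0.02 -0.  ] w 0.0426
the job is handed in; nothing more can be done
```

The vent door now stands open, held by the stay bar with its tail hole over the pin and the bar lying down. I handed the job in at about 17 s of the 67 s allowed.

I gripped the tail fin at 20 N, lifted the bar to about 0.18 rad and drew the door open. Then I set the bar lightly on the pin. The first touch reached 6 N, so I eased back and swept at 2–4 N until the vertical force fell away at a door angle of about 0.54 rad. I lowered it in small steps, at 0–1 N until about 3 mm before the end. The push then rose to at most 3.8 N as the bar met its stop.

Last checks:
- **Bar seated:** two wrist views show the pin in the tail hole, its tip 5.4 mm above the bar's top; 5.5 mm is expected when fully down.
- **Bar height:** the bar's top measured 107.6 mm against 109 mm expected, which is within calibration error.
- **Scene:** the cup, both plaster blanks and the rib show no change in the top view, and the robot is clear of everything.
- **Disagreements:** one scene-and-wrist measurement of a fin corner had a 14 mm mismatch between its rays, so I disregarded it. A height check on a pin foot corner read 92.5 mm against 97 mm expected, and the distance from the middle hole to the fin's end came out about 3 mm short. I did not resolve either.

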